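Lock the tube rotor with a push-on axle cap

TASK

The rotor of the tube rotator must be locked onto its spindle: take the red-topped push cap from the grey mat, set it open end down on the spindle, and press it straight down until its toothed steel flange sits flat and tight on the aluminium hub. Let go of it, and leave the other small parts and the dropper bottle where they are.

Things in the scene. Friction and masses are not known exactly. Their poses are not given: they have to be found in the camera images.
- cap: Push cap, upright on the mat, open end down: red barrel 22 mm in diameter, closed flat top; at its foot a steel flange 32 mm in diameter (36 over its tabs), 3 mm thick. Total height 28.5 mm. Bore 14 mm, 24 mm deep; 3 mm above the underside six spring teeth leave an 8.6 mm opening. About 30 g. Origin: centre of the underside; z up along its axis.
- rotator: Tube rotator fixed to the bench: white housing 170 x 170 x 44 mm, blue rotor disc 156 mm in diameter (top at 60 mm; tube caps on it reach 68 mm), aluminium hub 44 mm in diameter, flat top at 75 mm, and a plain steel spindle 10 mm in diameter standing 20 mm out of the hub. Origin: centre of the underside; z up along the spindle. Disc and hub can turn; that does not matter.
- seat (a point): Centre of the hub's flat top, on the spindle's axis: where the cap's underside must end up. z up. Driving the cap down takes a steady push of roughly 8 to 13 N over the last 15 mm; the teeth hold it wherever the push stops.
- spindle_tip (a point): Topmost point of the spindle's rounded tip, 20 mm above the seat.
- mat: Grey parts mat, 200 x 170 x 3 mm, fixed on the bench. Origin: centre of its underside. The cap and three other parts stand on it on a 96 x 84 mm grid, in any order.
- thumbnut: Brass thumb nut, 26 mm in diameter, 18 mm high, on the mat. A bystander. Origin: centre of its underside.
- bung: Black tapered bung, 28 mm across the top, 24 mm high, on the mat. A bystander. Origin: centre of its underside.
- spacer: White plastic spacer ring, 30 mm in diameter, 12 mm high, on the mat. A bystander. Origin: centre of its underside.
- dropper: Amber dropper bottle with a red bulb, 38 mm in diameter, 90 mm high, standing on the bench. A bystander. Origin: centre of its underside.
- cap_top (a point): Centre of the cap's flat top, 28.5 mm above its underside. When the cap is set loosely on the spindle its underside rests about 15 mm above the hub.
Not all that is in view belongs to the job. There is more than one size of the rotator; the job needs the smallest. Leave any orange look-alike of the cap alone.

How it is judged:
On the way, in this order (a step that is already met when the one before it is completed fails the run):
1. the cap is set upright over the spindle tip, not yet pressed down (horizontal distance between cap and seat below 0.005 m and angle between cap's own z axis and vertical below 0.25 rad and z of cap in the frame of seat between 0.004 and 0.02 m), for 0.02 s.
2. the cap is pressed home: flange flat on the hub (horizontal distance between cap and seat below 0.003 m and angle between cap's own z axis and vertical below 0.08 rad and z of cap in the frame of seat below 0.002 m), for 0.1 s.
At the end, for the whole second after the job is handed in: The cap sits on the spindle, open end down, its underside within 2 mm of the hub's top, centred within 3 mm and tilted less than 0.08 rad, at rest and released (all of step 2 and z of cap in the frame of seat above -0.003 m and linear speed of cap below 0.02 m/s and contact force between the fingers and cap below 0.1 N); the robot touches nothing.
It fails at once if a bystander (thumb nut, bung, spacer or dropper bottle) is moved more than 25 mm (distance of any of thumbnut, bung, spacer, dropper from where it was at the start of the episode above 0.025 m).
It fails at once if the dropper bottle is tipped over (angle between dropper's own z axis and vertical above 0.5 rad).
It also fails if it takes over 45 s, if anything falls off the work surface, if the arm or the gripper's body presses on something with over 40 N, if the wrist force passes 120 N, or if a joint passes its speed limit or range.

ROBOT

A 6-joint arm with a two-finger parallel gripper is mounted at the origin on the work surface. World frame = base frame: x ahead of the robot, y to its left, z up, the work surface at z = 0. Lengths are in m, angles in rad, forces in N, time in s.
With the tool pointing down it reaches from about 0.25 to 0.775 m from the base axis. Payload 4 kg.
Tool frame: the origin (TCP) lies at the very end of the fingers, on their centre line; the grasp point (between the pads) lies 19 mm behind it; y points along the fingers, x is the direction in which the jaws open and shut, and the axes are right-handed (so a half turn about y gives the same grasp; the last joint's range is limited). The gripper opens to 94 mm and grips with 3 to 60 N. Pads are 16 mm wide; open, the fingers measure 119 mm over their backs; the gripper's body (75 mm by 177 mm) begins 78 mm behind the grasp point.
Start: joints at [-1.283, 0.087, 1.371, -0, 1.684, -0.103], TCP at [0.21, -0.509, 0.206] pointing down, gripper open.
Joint ranges: [-3.1, 3.1], [-0.76, 2.03], [0.27, 2.55], [-1.08, 4.22], [0.17, 2.65], [-2.57, 2.57]. Speed limits (rad/s): [2.79, 2.79, 3.14, 3.14, 3.14, 3.14].

INTERFACE

Orientations are given as [roll, pitch, yaw] about the fixed x, y, z axes, in that order (R = Rz(yaw) Ry(pitch) Rx(roll)).
In Python, from bench import robot, snapshot, workorder gives the robot as it stands.
- The arm moves only by the tool play_rows, never from a script. Its argument "steps" is a list of rows, each an object of numbers: "x", "y", "z": the shift along the world's x, y, z in m; "rx", "ry", "rz": the turn, a rotation vector about the world's x, y, z in rad; "hand": the finger opening in m, from 0 to 0.094. A call has 1 to 8 rows; each row shifts and turns the commanded pose from where the row before left it; what a row does not reach is not made up. A row lasts 1/8 s, in which the tool goes at most 62.5 mm and 10.7 degrees, less where a joint would pass 70% of its speed; a pose out of reach is approached as far as the arm can. A call is refused whole if a number of a shift passes 0.0625 or a number of a turn 0.188, either way. A call with a gripper value outside its range is refused whole. The fingers move at their own pace and stop on an object; the grip force is fixed at half the most. Time passes only in rows, so rows that do not move let the fingers close. It gives the time, the measured TCP pose, the force and the opening at its end, in the units of the state.
- robot.get_obs(): the state, without advancing time (a new reading comes with each control period).
- snapshot(name): name is "scene" or "side" or "wrist"; returns a dict with "color" (420x560x3 uint8, red, green, blue), "range_z" (420x560 float32, m along the optical axis (not along the pixel's ray), 0 where there is no reading), "fov_y" (degrees; the focal length in pixels is half the picture's height over the tangent of half this angle, whatever the lens; pixels are square), "cx", "cy" (the principal point, pixels), "T" (4x4, takes a point from camera to world coordinates). Camera axes: x right, y down, z forward; pixel columns grow to the right and rows downward; lengths in m; the calibration is good to about 2 mm. A picture is of the moment at which its call begins.
- workorder.close_job(): hands the job in, once; it reports no verdict.
The state is a dict: "time": time; "joint_positions": joint angles; "qvel": joint speeds; "joint_torque": joint torques, N m; "tool_pos": TCP position; "ee_rot": TCP orientation; "wrist_force": force on the tool from outside, world axes, zero at the start; "wrist_torque": the same for the moment, N m; "width": finger opening in m.
Only numpy, scipy, OpenCV 4.12 (cv2) and the standard library are available. Lean on these libraries where they do the work, as an engineer would, in place of code of your own. Each camera call takes 0.05 s, during which the arm holds its last target.

## Working session

There is one attempt and no reset: what is moved stays moved. The work goes in short steps, Python scripts to look and compute and a tool call to move; the robot and the scene stay as the last step left them, time stands still between calls to the robot, and variables do not carry over. Pictures are saved under pics/ and viewed, and the job is handed in when it is done.

Besides the shell and the picture viewer there is one more tool, called after "Call:" in YAML: its name, and indented under it one key for each argument. play_rows: Moves the arm, as the interface text tells. Its arguments: {"type":"object","properties":{"steps":{"type":"array"}},"required":["steps"]}

```bash
ls; mkdir -p pics
cat > h.py <<'E'
import numpy as np, cv2, pickle
from bench import robot, snapshot, workorder
def take(name,tag):
    s=snapshot(name); pickle.dump(s,open(f'pics/{tag}.pkl','wb')); cv2.imwrite(f'pics/{tag}.png',s['color'][:,:,::-1]); return s
def load(tag): return pickle.load(open(f'pics/{tag}.pkl','rb'))
def f(s): return s['color'].shape[0]/2/np.tan(np.radians(s['fov_y'])/2)
def ray(s,u,v):
    d=np.array([(u-s['cx'])/f(s),(v-s['cy'])/f(s),1.]); T=np.array(s['T']); return T[:3,3],T[:3,:3]@d
def pt(s,u,v):
    o,d=ray(s,u,v); return o+d*s['range_z'][int(round(v)),int(round(u))]
def atz(s,u,v,z):
    o,d=ray(s,u,v); return o+d*(z-o[2])/d[2]
def proj(s,p):
    T=np.array(s['T']); c=T[:3,:3].T@(np.array(p)-T[:3,3]); return c[:2]/c[2]*f(s)+np.array([s['cx'],s['cy']])
def tri(*a):
    A=np.zeros((3,3));b=np.zeros(3)
    for s,u,v in a:
        o,d=ray(s,u,v); d=d/np.linalg.norm(d); P=np.eye(3)-np.outer(d,d); A+=P;b+=P@o
    x=np.linalg.solve(A,b); return x,[np.linalg.norm(np.cross(ray(s,u,v)[1]/np.linalg.norm(ray(s,u,v)[1]),x-ray(s,u,v)[0])) for s,u,v in a]
def crop(tag,u0,v0,u1,v1,k,out):
    im=cv2.imread(f'pics/{tag}.png')[v0:v1,u0:u1]; cv2.imwrite(f'pics/{out}.png',cv2.resize(im,None,fx=k,fy=k,interpolation=cv2.INTER_CUBIC))
E
python3 - <<'E'
from h import *
for n in ('scene','side','wrist'):
    s=take(n,n+'0'); print(n,s['fov_y'],s['cx'],s['cy'],np.round(s['T'],3).tolist())
print(robot.get_obs())
E
```

```text
pics
scene 50.573077834223966 274.481417907113 207.51959764464766 [[0.863, 0.308, -0.4, 0.887], [0.505, -0.507, 0.698, -0.731], [0.012, -0.805, -0.593, 0.691], [0.0, 0.0, 0.0, 1.0]]
side 56.87093267663807 284.5614350251362 206.88168508805018 [[-0.939, -0.213, 0.269, 0.218], [-0.343, 0.576, -0.742, 0.689], [0.003, -0.789, -0.614, 0.708], [0.0, 0.0, 0.0, 1.0]]
wrist 62.296772655113976 278.84839330111373 210.5193749149093 [[0.38, -0.894, -0.236, 0.278], [-0.925, -0.368, -0.095, -0.479], [-0.002, 0.254, -0.967, 0.383], [0.0, 0.0, 0.0, 1.0]]
{'time': 0.15, 'joint_positions': array([-1.28309747e+00,  8.78009435e-02,  1.37185580e+00,  9.44357538e-06,
        1.68359409e+00, -1.03078262e-01]), 'qvel': array([ 1.48762209e-03, -1.36593650e-03, -6.12644262e-03,  1.38492180e-05,
       -1.23633166e-03,  1.22798381e-03]), 'joint_torque': array([ 1.98325324e-03, -3.40642619e+01, -3.02793252e+01,  7.19990046e-02,
        3.05253128e-02, -1.12961602e-04]), 'tool_pos': array([ 0.20939413, -0.50814601,  0.20459049]), 'ee_rot': array([-1.57061637,  0.00164841, -1.180018  ]), 'wrist_force': array([-0.19764155,  0.22282213,  0.00921465]), 'wrist_torque': array([-0.02522196,  0.02381068,  0.0001597 ]), 'width': 0.0936858911507296}
```

View pics/scene0.png

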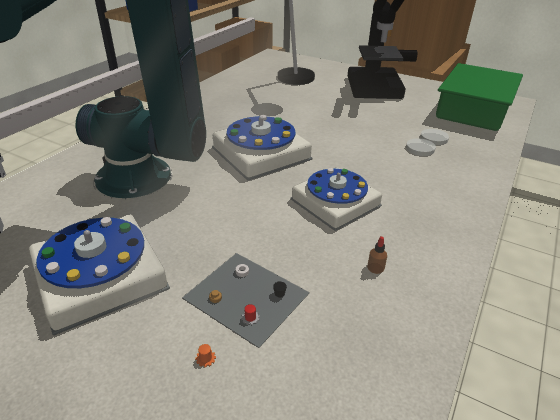

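View pics/side0.png

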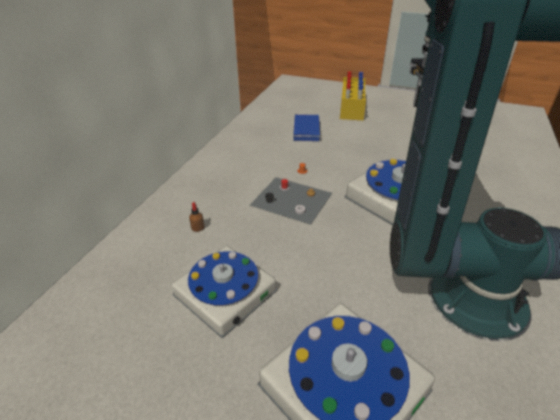

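View pics/wrist0.png

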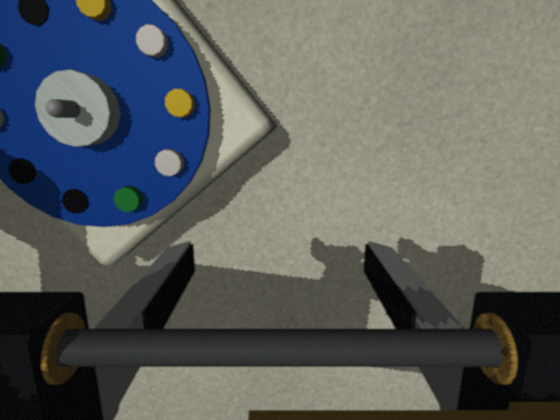

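The scene view shows three rotators: left (92,245), back (262,130) and right (338,183). The mat is at (246,297), with the red cap at (250,314). The orange look-alike is off the mat at (205,354), and the dropper is at (378,257). The right rotator looks smallest. Next I'll enlarge the views and measure.

Run:
```python
from h import *
crop('scene0',170,240,330,360,5,'c1'); crop('scene0',285,160,395,230,7,'c2')
crop('side0',240,150,340,225,8,'c3'); crop('side0',165,240,285,330,6.5,'c4')
s=load('scene0');d=load('side0')
for n,S,P in (('scene',s,[(338,180),(262,126),(90,243),(250,308)]),('side',d,[(222,270),(350,360),(402,175),(285,182)])):
    for p in P: print(n,p,np.round(pt(S,*p),4))
```

```text
scene (338, 180) [0.5512 0.1799 0.0757]
scene (262, 126) [0.2492 0.3004 0.0991]
scene (90, 243) [ 0.2332 -0.3311  0.1003]
scene (250, 308) [ 0.5663 -0.2588  0.0322]
side (222, 270) [0.5438 0.1892 0.0816]
side (350, 360) [0.2357 0.3143 0.1023]
side (402, 175) [ 0.2207 -0.3052  0.0981]
side (285, 182) [ 0.5574 -0.249   0.0301]
```

View pics/c1.png

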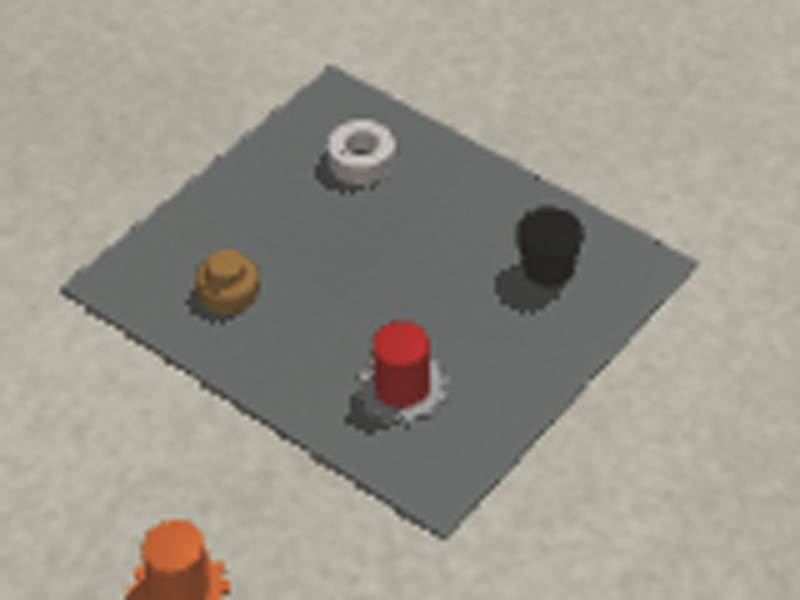

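View pics/c2.png

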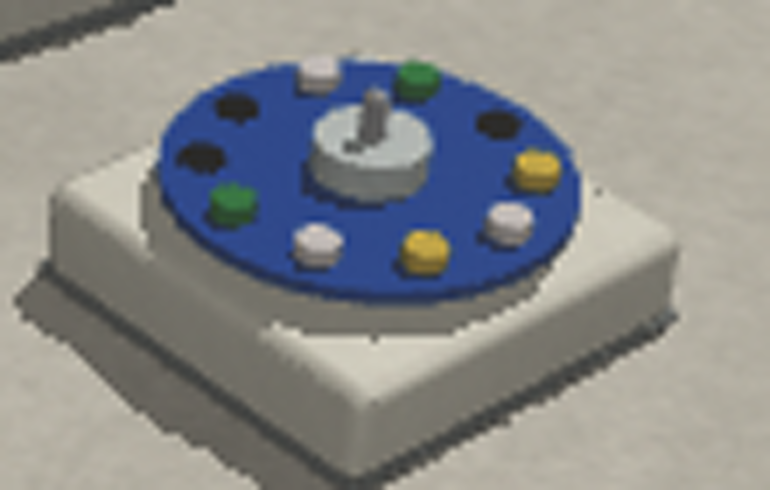

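View pics/c3.png

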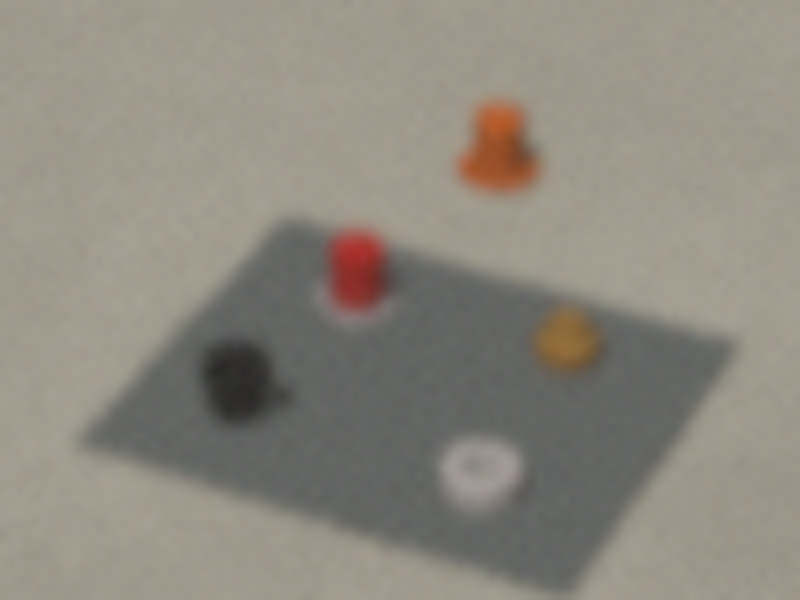

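View pics/c4.png

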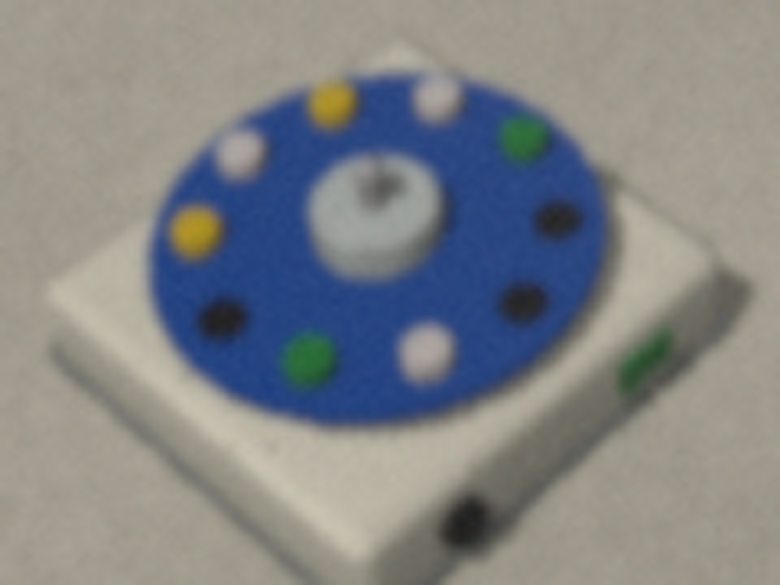

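Run:
```python
from h import *
s=load('scene0');d=load('side0')
def S(x,y,k,u,v): return ((x+.5)/k-.5+u,(y+.5)/k-.5+v)
def go(n,a,b,z):
    x,r=tri((s,*a),(d,*b)); print(n,np.round(x,4),np.round(r,4),'atz',np.round(atz(s,*a,z),4),np.round(atz(d,*b,z),4))
go('cap',S(401,341,5,170,240),S(357,245,8,240,150),.0315)
go('hub',S(372,140,7,285,160),S(375,208,6.5,165,240),.075)
go('tip',S(376,90,7,285,160),S(383,172,6.5,165,240),.095)
go('bung',S(550,225,5,170,240),S(236,360,8,240,150),.027)
go('nut',S(226,265,5,170,240),S(569,325,8,240,150),.02)
go('spacer',S(361,143,5,170,240),S(481,465,8,240,150),.015)
print('dropper',pt(s,378,258),pt(d,195,212))
```

```text
cap [ 0.5639 -0.2573  0.03  ] [0.0008 0.0008] atz [ 0.5654 -0.2581  0.0315] [ 0.5625 -0.2556  0.0315]
hub [0.547  0.186  0.0722] [0.001 0.001] atz [0.5494 0.1824 0.075 ] [0.5445 0.1879 0.075 ]
tip [0.5437 0.187  0.092 ] [0.0031 0.0031] atz [0.548  0.1843 0.095 ] [0.5391 0.1885 0.095 ]
bung [ 0.5814 -0.1732  0.0275] [0.001 0.001] atz [ 0.5821 -0.1724  0.027 ] [ 0.5808 -0.1743  0.027 ]
nut [ 0.4752 -0.2513  0.0174] [0.001 0.001] atz [ 0.4778 -0.2529  0.02  ] [ 0.4735 -0.2485  0.02  ]
spacer [ 0.4808 -0.1615  0.0136] [0.0009 0.0009] atz [ 0.4825 -0.1624  0.015 ] [ 0.4796 -0.1603  0.015 ]
dropper [ 0.73215014 -0.01441597  0.04676913] [0.71936629 0.00984047 0.05996883]
```

Call:
play_rows:
  steps:
    - {"x":0.05,"y":0.03,"rz":0.12}
    - {"x":0.05,"y":0.036,"rz":0.12}
    - {"x":0.05,"y":0.036,"rz":0.12}
    - {"x":0.05,"y":0.036,"rz":0.12}
    - {"x":0.05,"y":0.036,"rz":0.12}
    - {"x":0.05,"y":0.036,"rz":0.12}
    - {"x":0.045,"y":0.035,"rz":0.12}
    - {"hand":0.06}

```text
schema error: expected keys x, y, z, rx, ry, rz, hand
```

Run:
```python
from h import *
take('wrist','w1'); o=robot.get_obs(); print(o['time'],o['tool_pos'],o['ee_rot'],o['width'],o['wrist_force'])
```

```text
0.2 [ 0.20938087 -0.50822488  0.20476592] [-1.57068300e+00  1.31649146e-03 -1.18006590e+00] 0.0942021093974049 [-0.49217909 -1.03807714  0.51597034]
```

View pics/w1.png

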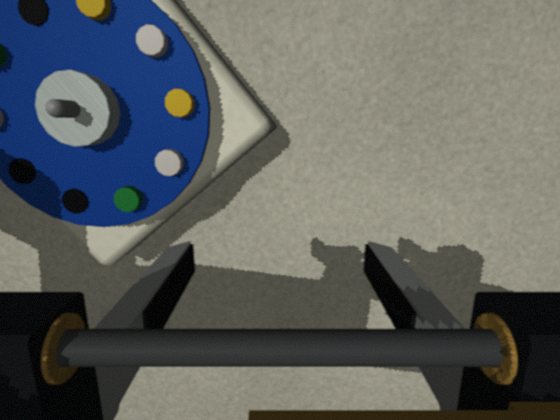

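The rows were refused because every key must be given, so nothing moved. The picture is unchanged.

Call:
play_rows:
  steps:
    - {"x":0.05,"y":0.03,"z":0,"rx":0,"ry":0,"rz":0.12,"hand":0.06}
    - {"x":0.05,"y":0.036,"z":0,"rx":0,"ry":0,"rz":0.12,"hand":0.06}
    - {"x":0.05,"y":0.036,"z":0,"rx":0,"ry":0,"rz":0.12,"hand":0.06}
    - {"x":0.05,"y":0.036,"z":0,"rx":0,"ry":0,"rz":0.12,"hand":0.06}
    - {"x":0.05,"y":0.036,"z":0,"rx":0,"ry":0,"rz":0.12,"hand":0.06}
    - {"x":0.05,"y":0.036,"z":0,"rx":0,"ry":0,"rz":0.12,"hand":0.06}
    - {"x":0.045,"y":0.035,"z":0,"rx":0,"ry":0,"rz":0.12,"hand":0.06}
    - {"x":0,"y":0,"z":0,"rx":0,"ry":0,"rz":0,"hand":0.06}

```text
time: 1.2
tool_pos: [0.5568, -0.2604, 0.2043]
ee_rot: [-1.57, 0.001, -0.334]
wrist_force: [-0.5, -0.2, 0.6]
width: 0.06
```

Run:
```python
from h import *
take('wrist','w2'); o=robot.get_obs(); print(o['time'],o['tool_pos'],o['ee_rot'],o['width'],o['wrist_force'])
```

```text
1.25 [ 0.55524425 -0.26219654  0.20460539] [-1.57101930e+00  1.55454670e-03 -3.37402691e-01] 0.05960829385533488 [-0.32064245 -0.49529975  0.21228501]
```

View pics/w2.png

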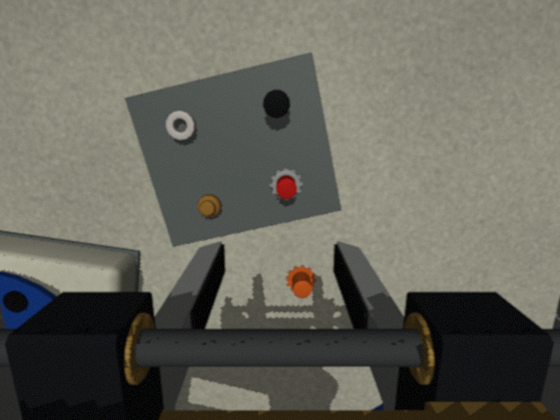

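Run:
```python
from h import *
w=load('w2'); crop('w2',230,140,350,320,3.3,'c5'); crop('w2',260,160,320,210,10,'c6')
print(atz(w,286,188,.0315),pt(w,286,188),proj(w,[.555,-.262,.0315]), proj(w,[.564,-.257,.0315]))
print('orange',pt(w,302,290))
```

```text
[ 0.56555732 -0.25676496  0.0315    ] [ 0.56551921 -0.25692632  0.03065036] [277.98974404 195.99558442] [284.64294516 188.70115432]
orange [ 0.54468411 -0.37335597  0.02855502]
```

View pics/c6.png

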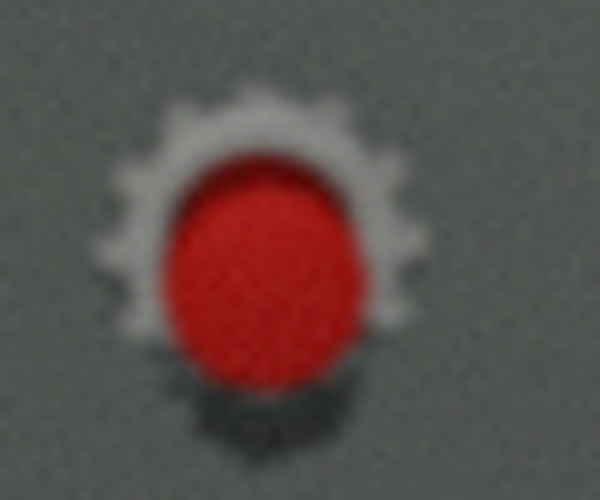

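The cap top sits at crop (266,283), full-image (286.1,187.9), giving (0.5655, -0.2568). This agrees with the scene and side triangulation to about 2 mm, and the height of about 0.0305 matches the expected 0.0315. The orange look-alike is 118 mm away, so it's clear.

Call:
play_rows:
  steps:
    - {"x":0.01,"y":0.005,"z":-0.05,"rx":0,"ry":0,"rz":0,"hand":0.06}
    - {"x":0,"y":0,"z":-0.055,"rx":0,"ry":0,"rz":0,"hand":0.06}
    - {"x":0,"y":0,"z":-0.05,"rx":0,"ry":0,"rz":0,"hand":0.06}
    - {"x":0,"y":0,"z":0,"rx":0,"ry":0,"rz":0,"hand":0.06}

```text
time: 1.75
tool_pos: [0.5597, -0.2579, 0.0452]
ee_rot: [-1.569, 0.011, -0.343]
wrist_force: [-1.0, 0.0, -0.1]
width: 0.0603
```

Run:
```python
from h import *
w=take('wrist','w3'); take('side','s3'); o=robot.get_obs(); print(o['time'],o['tool_pos'],o['ee_rot'],o['width'],o['wrist_force'])
print(proj(w,o['tool_pos']),proj(w,[.5655,-.2568,.0315]))
```

```text
1.85 [ 0.56432885 -0.25993342  0.05194862] [-1.57132209e+00 -1.34276946e-03 -3.41944090e-01] 0.06020177262005892 [-0.53432618 -0.38699574  0.49903895]
[288.33921637 264.51864807] [287.92532504 245.21342162]
```

View pics/w3.png

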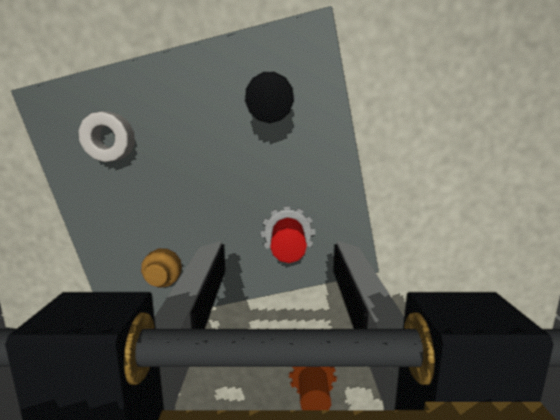

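Run:
```python
from h import *
w=load('w3'); crop('w3',255,195,325,265,8,'c7')
for v in (240,242): print(atz(w,288.5,v,.0315),pt(w,288.5,v))
print(robot.get_obs()['tool_pos'])
```

```text
[ 0.56688978 -0.25385224  0.0315    ] [ 0.56684221 -0.25401035  0.03103483]
[ 0.5664799  -0.25502336  0.0315    ] [ 0.56630173 -0.25561392  0.02979298]
[ 0.56432885 -0.25993342  0.05194862]
```

View pics/c7.png

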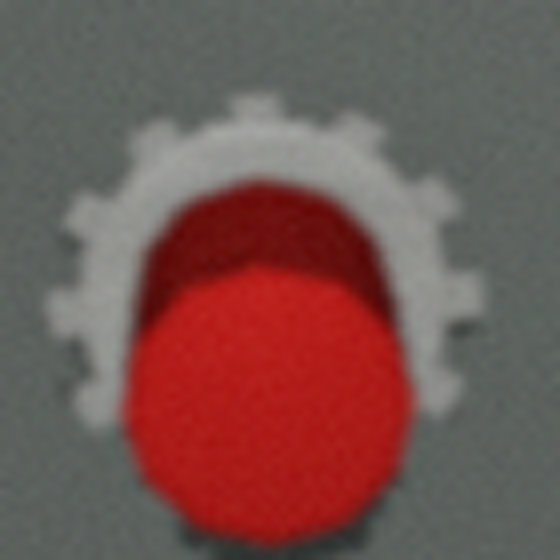

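The cap top disc is centred at crop (270,405), full-image (288.3,245.1), giving (0.566, -0.257). That agrees with the earlier value, so I'll descend and grip.

Call:
play_rows:
  steps:
    - {"x":0.0015,"y":0.003,"z":-0.015,"rx":0,"ry":0,"rz":0,"hand":0.06}
    - {"x":0,"y":0,"z":-0.013,"rx":0,"ry":0,"rz":0,"hand":0.06}
    - {"x":0,"y":0,"z":-0.009,"rx":0,"ry":0,"rz":0,"hand":0.06}
    - {"x":0,"y":0,"z":-0.004,"rx":0,"ry":0,"rz":0,"hand":0.06}
    - {"x":0,"y":0,"z":0,"rx":0,"ry":0,"rz":0,"hand":0.06}

```text
time: 2.48
tool_pos: [0.5658, -0.2554, 0.0091]
ee_rot: [-1.571, 0.001, -0.34]
wrist_force: [0.1, 0.3, -0.0]
width: 0.06
```

Run:
```python
from h import *
w=take('wrist','w4'); o=robot.get_obs(); print(o['time'],o['tool_pos'],o['ee_rot'],o['width'],o['wrist_force'])
```

```text
2.525 [ 0.56607899 -0.2555731   0.0095209 ] [-1.57082900e+00 -1.18231628e-04 -3.39940796e-01] 0.060151570078953324 [-0.35170144 -0.30970642  0.17676987]
```

View pics/w4.png

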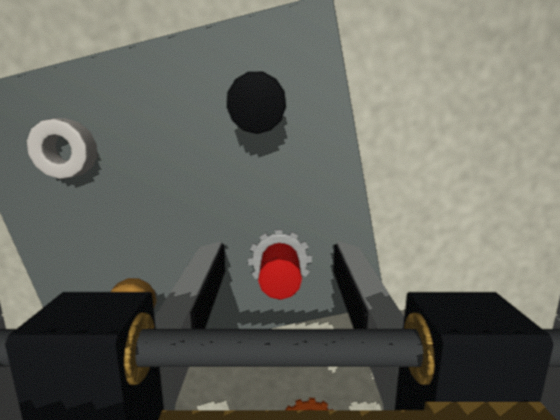

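The cap sits between the open fingers at (280,278) and the TCP is at z 9.5 mm, just above the flange. I'll raise 1.5 mm for margin and close.

Call:
play_rows:
  steps:
    - {"x":0,"y":-0.001,"z":0.0015,"rx":0,"ry":0,"rz":0,"hand":0.05}
    - {"x":0,"y":0,"z":0,"rx":0,"ry":0,"rz":0,"hand":0.035}
    - {"x":0,"y":0,"z":0,"rx":0,"ry":0,"rz":0,"hand":0.025}
    - {"x":0,"y":0,"z":0,"rx":0,"ry":0,"rz":0,"hand":0.015}
    - {"x":0,"y":0,"z":0,"rx":0,"ry":0,"rz":0,"hand":0.01}
    - {"x":0,"y":0,"z":0,"rx":0,"ry":0,"rz":0,"hand":0.01}

```text
time: 3.28
tool_pos: [0.566, -0.2566, 0.0111]
ee_rot: [-1.571, -0.0, -0.34]
wrist_force: [-0.1, -0.6, -0.4]
width: 0.0207
```

Call:
play_rows:
  steps:
    - {"x":0,"y":0,"z":0.015,"rx":0,"ry":0,"rz":0,"hand":0.01}
    - {"x":0,"y":0,"z":0.03,"rx":0,"ry":0,"rz":0,"hand":0.01}
    - {"x":0,"y":0,"z":0.04,"rx":0,"ry":0,"rz":0,"hand":0.01}
    - {"x":0,"y":0,"z":0.04,"rx":0,"ry":0,"rz":0,"hand":0.01}
    - {"x":0,"y":0,"z":0.03,"rx":0,"ry":0,"rz":0,"hand":0.01}
    - {"x":0,"y":0,"z":0,"rx":0,"ry":0,"rz":0,"hand":0.01}

```text
time: 4.03
tool_pos: [0.5678, -0.2575, 0.1707]
ee_rot: [-1.572, -0.008, -0.34]
wrist_force: [0.7, 0.0, -1.1]
width: 0.0208
```

Run:
```python
from h import *
w=take('wrist','w5'); o=robot.get_obs(); print(o['time'],o['tool_pos'],o['ee_rot'],o['width'],o['wrist_force'],o['joint_positions'])
```

```text
4.075 [ 0.5666428  -0.25689914  0.16773867] [-1.57140167 -0.00352275 -0.33996851] 0.02063606096012857 [-0.76835266  0.67920574 -0.69423964] [-5.16766258e-01  2.54719525e-01  1.25249777e+00  2.37130339e-05
  1.63080106e+00 -1.76795215e-01]
```

View pics/w5.png

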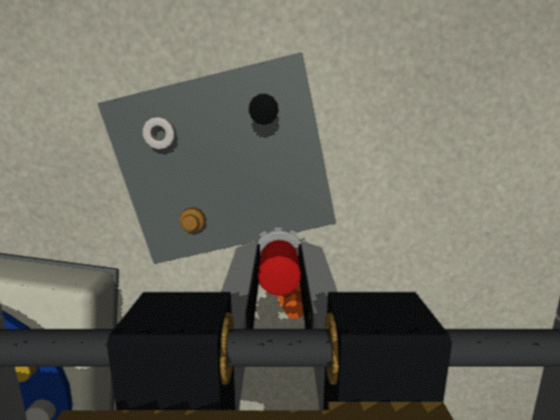

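The cap is held, at (280,268) in the picture, with width 20.7 mm. Its underside is about 8 mm above the fingertips' lower end reference (TCP z − 8 mm). Now I'll go to 60 mm short of the spindle and measure it from the wrist camera.

Call:
play_rows:
  steps:
    - {"x":-0.005,"y":0.035,"z":0,"rx":0,"ry":0,"rz":0,"hand":0.01}
    - {"x":-0.005,"y":0.055,"z":0,"rx":0,"ry":0,"rz":0,"hand":0.01}
    - {"x":-0.005,"y":0.06,"z":0,"rx":0,"ry":0,"rz":0,"hand":0.01}
    - {"x":-0.005,"y":0.06,"z":0,"rx":0,"ry":0,"rz":0,"hand":0.01}
    - {"x":-0.005,"y":0.06,"z":0,"rx":0,"ry":0,"rz":0,"hand":0.01}
    - {"x":-0.005,"y":0.06,"z":0,"rx":0,"ry":0,"rz":0,"hand":0.01}
    - {"x":-0.008,"y":0.05,"z":0,"rx":0,"ry":0,"rz":0,"hand":0.01}
    - {"x":0,"y":0,"z":0,"rx":0,"ry":0,"rz":0,"hand":0.01}

```text
time: 5.08
tool_pos: [0.526, 0.1265, 0.1637]
ee_rot: [-1.572, 0.004, -0.334]
wrist_force: [0.8, -0.7, -0.5]
width: 0.021
```

Call:
play_rows:
  steps:
    - {"x":0,"y":0,"z":0,"rx":0,"ry":0,"rz":0,"hand":0.01}
    - {"x":0,"y":0,"z":0,"rx":0,"ry":0,"rz":0,"hand":0.01}

```text
time: 5.32
tool_pos: [0.5279, 0.122, 0.1652]
ee_rot: [-1.572, 0.001, -0.342]
wrist_force: [0.6, -0.4, -0.5]
width: 0.0211
```

Run:
```python
from h import *
w=take('wrist','w6'); o=robot.get_obs(); print(o['time'],o['tool_pos'],o['ee_rot'],o['width'],o['wrist_force'])
```

```text
5.375 [0.5281002  0.12200724 0.16545837] [-1.57147948e+00  5.96742048e-04 -3.42263710e-01] 0.020727063774386136 [-0.34391126 -0.61200776 -0.44155554]
```

View pics/w6.png

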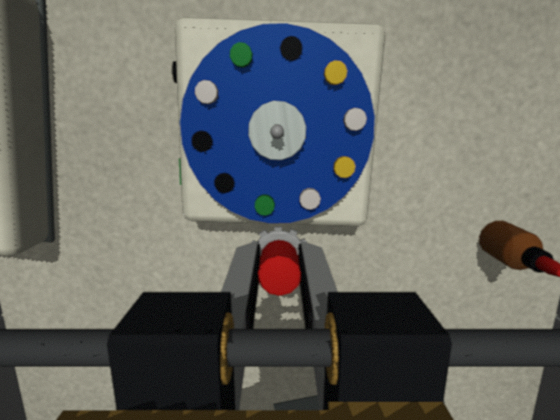

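Run:
```python
from h import *
w=load('w6'); crop('w6',240,95,315,165,8,'c8'); crop('w6',235,220,325,310,6.6,'c9')
```

```text
(no output)
```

View pics/c8.png

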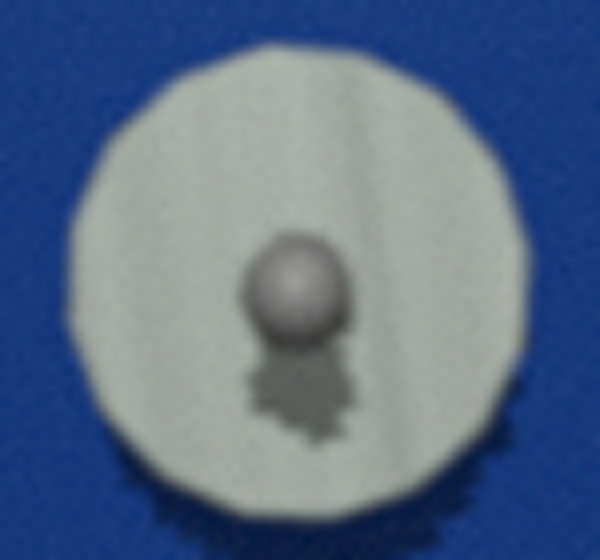

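View pics/c9.png

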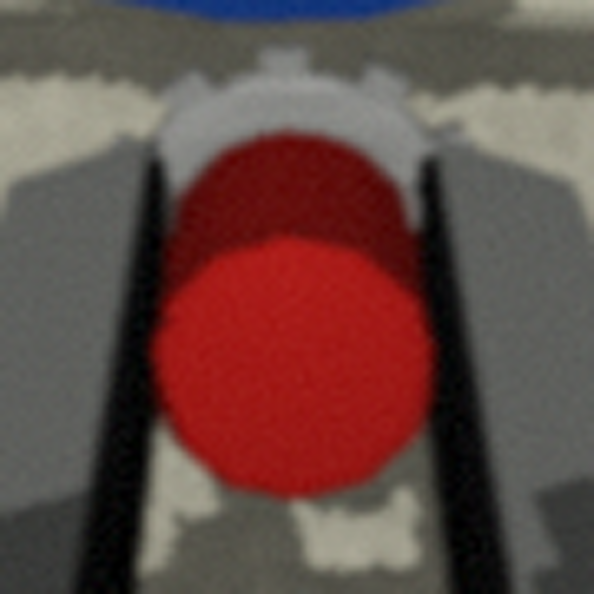

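Run:
```python
from h import *
w=load('w6');o=robot.get_obs()
h=(277.06,129.8);t=(276.8,130.8);c=(279.2,275.05)
print('hub',atz(w,*h,.075),pt(w,*h),pt(w,262,120)); print('tip',atz(w,*t,.095),atz(w,*t,.093),pt(w,*t))
print('cap',atz(w,*c,.1859),pt(w,*c),'tcp',o['tool_pos'])
```

```text
hub [0.5489775  0.18549983 0.075     ] [0.54928669 0.18603183 0.09493617] [0.5406944  0.19604653 0.07336797]
tip [0.54888679 0.18545377 0.095     ] [0.54885256 0.18539574 0.093     ] [0.54889076 0.1854605  0.09523187]
cap [0.52805629 0.12218824 0.1859    ] [0.52790507 0.12176343 0.1849477 ] tcp [0.5281002  0.12200724 0.16545837]
```

The hub centre is at (277.1,129.8) and the spindle tip at (276.8,130.8), giving a spindle axis of (0.5489, 0.1855). Heights come out at hub 0.073–0.075 and tip 0.095, both as expected. The cap axis is at (0.528, 0.122), in line with the TCP. The shift needed is (+0.021, +0.0633).

Call:
play_rows:
  steps:
    - {"x":0.007,"y":0.0213,"z":0,"rx":0,"ry":0,"rz":0,"hand":0.01}
    - {"x":0.007,"y":0.021,"z":0,"rx":0,"ry":0,"rz":0,"hand":0.01}
    - {"x":0.007,"y":0.021,"z":0,"rx":0,"ry":0,"rz":0,"hand":0.01}
    - {"x":0,"y":0,"z":-0.02,"rx":0,"ry":0,"rz":0,"hand":0.01}
    - {"x":0,"y":0,"z":-0.02,"rx":0,"ry":0,"rz":0,"hand":0.01}
    - {"x":0,"y":0,"z":-0.01,"rx":0,"ry":0,"rz":0,"hand":0.01}
    - {"x":0,"y":0,"z":0,"rx":0,"ry":0,"rz":0,"hand":0.01}
    - {"x":0,"y":0,"z":0,"rx":0,"ry":0,"rz":0,"hand":0.01}

```text
time: 6.38
tool_pos: [0.5496, 0.1871, 0.117]
ee_rot: [-1.57, -0.001, -0.34]
wrist_force: [-0.1, 0.1, -0.1]
width: 0.021
```

Run:
```python
from h import *
w=take('wrist','w7'); take('scene','s7'); take('side','d7'); o=robot.get_obs(); print(o['time'],o['tool_pos'],o['ee_rot'],o['width'],o['wrist_force'])
crop('w7',230,200,330,300,6,'c10'); crop('s7',290,130,390,205,8,'c11');crop('d7',165,220,285,310,6.5,'c12')
```

```text
6.525 [0.54962353 0.18686783 0.11708941] [-1.5697603  -0.00172874 -0.3401386 ] 0.020746624200557617 [-0.37748106 -0.32226189 -0.2204463 ]
```

View pics/c10.png

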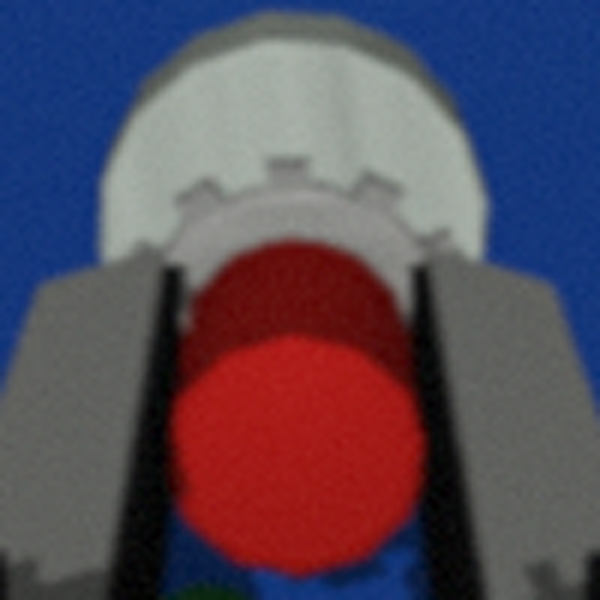

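View pics/c11.png

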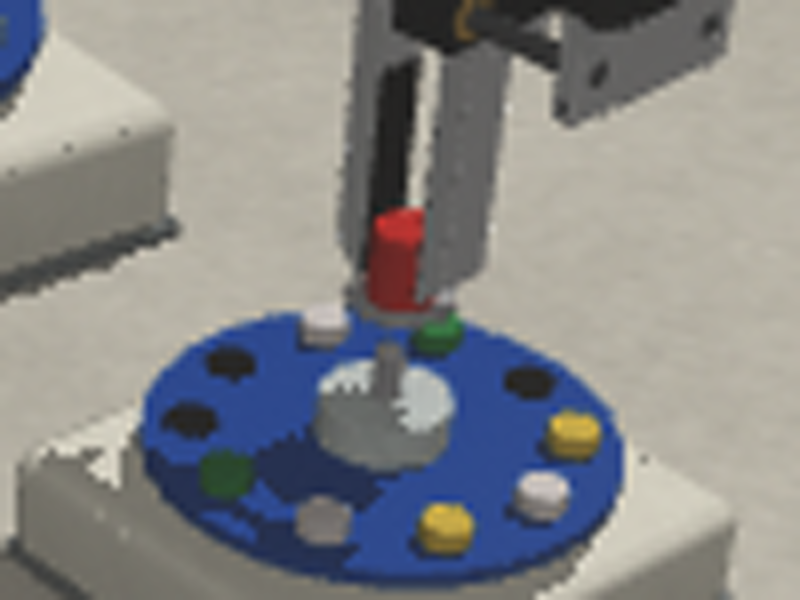

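View pics/c12.png

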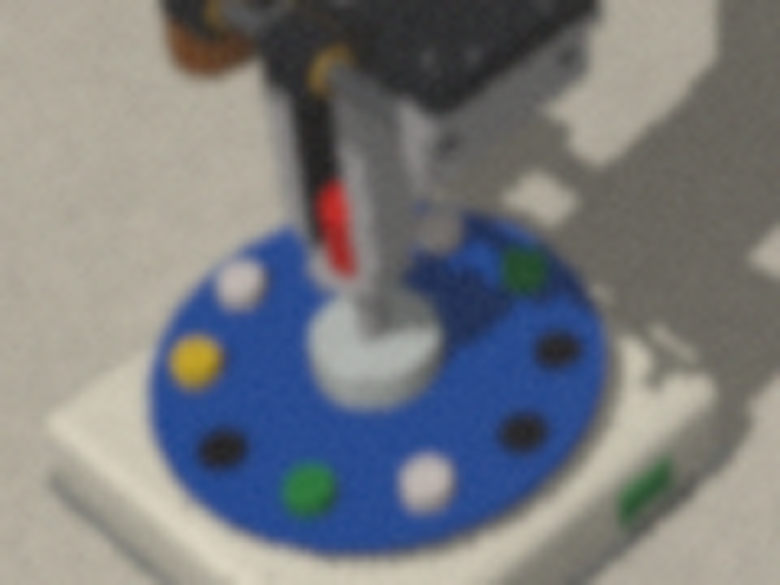

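Run:
```python
from h import *
s=load('s7')
for z in (.075,.095,.109,.1375): 
    for q in ((.5489,.1855),(.5496,.1869)):
        u=proj(s,[*q,z]); print(z,q,np.round((u-[290,130]+.5)*8-.5,1))
w=load('w7')
c=((298+.5)/6-.5+230,(455+.5)/6-.5+200)
print('cap',atz(w,*c,.1375),pt(w,*c))
```

```text
0.075 (0.5489, 0.1855) [387.8 395.2]
0.075 (0.5496, 0.1869) [391.6 393.8]
0.095 (0.5489, 0.1855) [393.9 342.1]
0.095 (0.5496, 0.1869) [397.7 340.7]
0.109 (0.5489, 0.1855) [398.2 304.2]
0.109 (0.5496, 0.1869) [402.1 302.8]
0.1375 (0.5489, 0.1855) [407.3 225.4]
0.1375 (0.5496, 0.1869) [411.2 224.1]
cap [0.54961364 0.18697044 0.1375    ] [0.54966107 0.18710698 0.13780596]
```

In the wrist view the cap is at (0.5496, 0.187), overshot by about (0.7, 1.5) mm. The scene view agrees on the direction: flange centre at crop x≈402, spindle at x≈388. I'll correct that, then lower until the spindle tip touches the teeth.

Call:
play_rows:
  steps:
    - {"x":-0.0007,"y":-0.0015,"z":0,"rx":0,"ry":0,"rz":0,"hand":0.01}
    - {"x":0,"y":0,"z":-0.006,"rx":0,"ry":0,"rz":0,"hand":0.01}
    - {"x":0,"y":0,"z":-0.004,"rx":0,"ry":0,"rz":0,"hand":0.01}
    - {"x":0,"y":0,"z":0,"rx":0,"ry":0,"rz":0,"hand":0.01}

```text
time: 7.02
tool_pos: [0.5478, 0.1851, 0.1051]
ee_rot: [-1.572, 0.001, -0.34]
wrist_force: [-0.2, 0.5, -0.1]
width: 0.0207
```

Run:
```python
from h import *
w=take('wrist','w8'); take('scene','s8'); o=robot.get_obs(); print(o['time'],o['tool_pos'],o['ee_rot'],o['width'],o['wrist_force'])
crop('s8',290,130,390,205,8,'c13')
```

```text
7.125 [0.54820224 0.18524084 0.10576602] [-1.57102306e+00  2.87189515e-04 -3.39989108e-01] 0.02047990872990736 [ 0.13755587  0.31353904 -0.5273204 ]
```

View pics/c13.png

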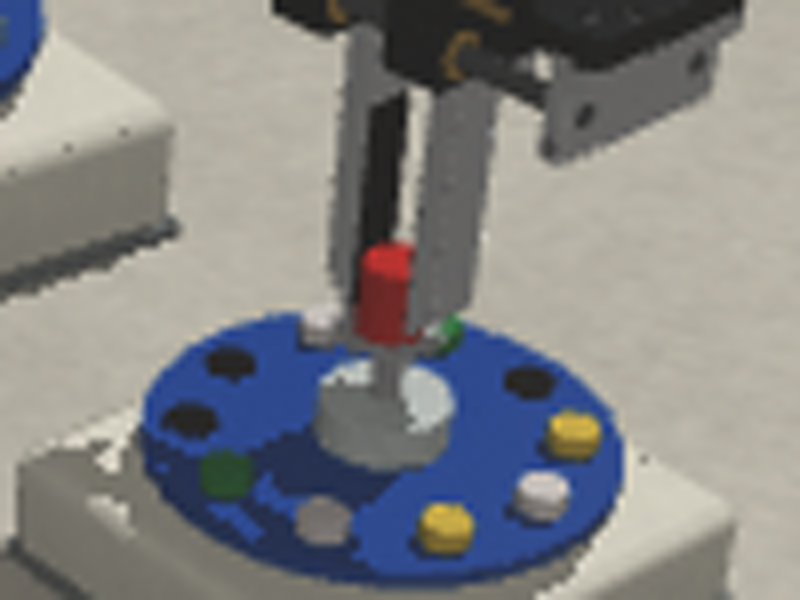

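The cap now hangs centred over the spindle: the foot centre at about (392,340) in the crop, against the spindle at (388,365). I'll lower to the loose-set height.

Call:
play_rows:
  steps:
    - {"x":0.0005,"y":0,"z":-0.003,"rx":0,"ry":0,"rz":0,"hand":0.01}
    - {"x":0,"y":0,"z":-0.003,"rx":0,"ry":0,"rz":0,"hand":0.01}
    - {"x":0,"y":0,"z":0,"rx":0,"ry":0,"rz":0,"hand":0.01}
    - {"x":0,"y":0,"z":0,"rx":0,"ry":0,"rz":0,"hand":0.01}

```text
time: 7.62
tool_pos: [0.5488, 0.1852, 0.1]
ee_rot: [-1.571, -0.0, -0.34]
wrist_force: [0.7, 0.6, -0.1]
width: 0.0209
```

Call:
play_rows:
  steps:
    - {"x":0,"y":0,"z":-0.001,"rx":0,"ry":0,"rz":0,"hand":0.01}
    - {"x":0,"y":0,"z":-0.001,"rx":0,"ry":0,"rz":0,"hand":0.01}
    - {"x":0,"y":0,"z":0,"rx":0,"ry":0,"rz":0,"hand":0.01}

```text
time: 8.0
tool_pos: [0.5489, 0.1857, 0.0981]
ee_rot: [-1.57, -0.0, -0.34]
wrist_force: [-0.2, 0.8, -0.2]
width: 0.0209
```

Call:
play_rows:
  steps:
    - {"x":0,"y":0,"z":-0.001,"rx":0,"ry":0,"rz":0,"hand":0.01}
    - {"x":0,"y":0,"z":-0.001,"rx":0,"ry":0,"rz":0,"hand":0.01}
    - {"x":0,"y":0,"z":-0.001,"rx":0,"ry":0,"rz":0,"hand":0.01}
    - {"x":0,"y":0,"z":0,"rx":0,"ry":0,"rz":0,"hand":0.01}

```text
time: 8.5
tool_pos: [0.5491, 0.186, 0.0963]
ee_rot: [-1.569, -0.001, -0.34]
wrist_force: [-1.8, 2.2, 5.0]
width: 0.0208
```

Run:
```python
from h import *
w=take('wrist','w9'); take('scene','s9'); o=robot.get_obs(); print(o['time'],o['tool_pos'],o['ee_rot'],o['width'],o['wrist_force'])
crop('s9',290,130,390,205,8,'c14');crop('w9',230,200,330,300,6,'c15')
```

```text
8.6 [0.54912507 0.1860061  0.0962514 ] [-1.56887165e+00 -9.32927052e-04 -3.39670246e-01] 0.021026920218570697 [-1.02732567  2.59328642  4.58099666]
```

View pics/c14.png

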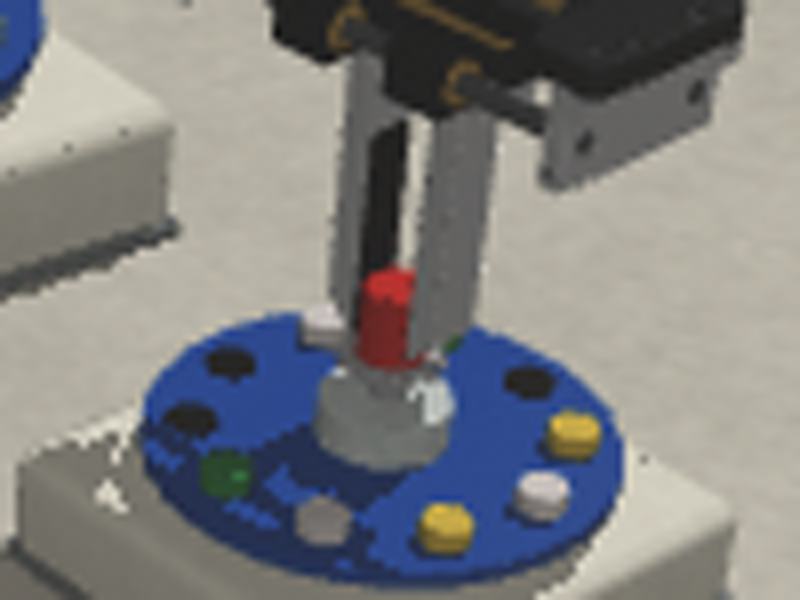

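View pics/c15.png

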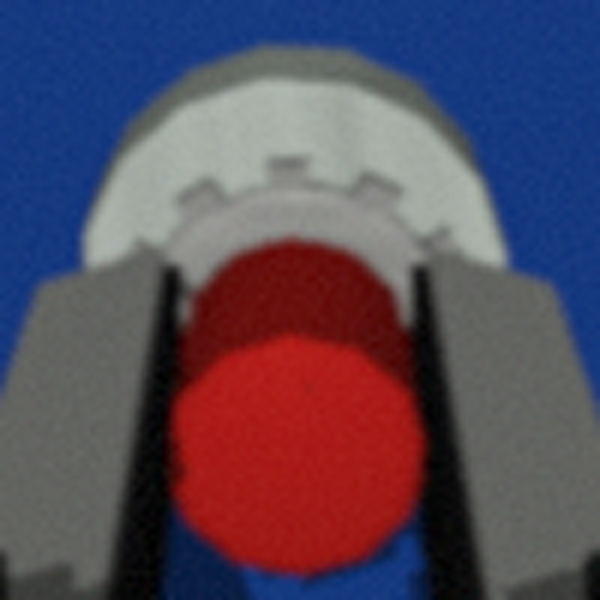

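The cap has engaged the spindle: upward force 5 N, with a small +y side force. It hasn't slipped in the grip. I'll press on, yielding slightly towards +y.

Call:
play_rows:
  steps:
    - {"x":-0.0002,"y":0.0005,"z":-0.0015,"rx":0,"ry":0,"rz":0,"hand":0.01}
    - {"x":0,"y":0,"z":-0.0015,"rx":0,"ry":0,"rz":0,"hand":0.01}
    - {"x":0,"y":0,"z":-0.0015,"rx":0,"ry":0,"rz":0,"hand":0.01}
    - {"x":0,"y":0,"z":0,"rx":0,"ry":0,"rz":0,"hand":0.01}

```text
time: 9.1
tool_pos: [0.5491, 0.1861, 0.0922]
ee_rot: [-1.569, -0.002, -0.34]
wrist_force: [-0.7, 1.2, 6.4]
width: 0.0207
```

Call:
play_rows:
  steps:
    - {"x":0,"y":0.0002,"z":-0.002,"rx":0,"ry":0,"rz":0,"hand":0.01}
    - {"x":0,"y":0,"z":-0.002,"rx":0,"ry":0,"rz":0,"hand":0.01}
    - {"x":0,"y":0,"z":-0.002,"rx":0,"ry":0,"rz":0,"hand":0.01}
    - {"x":0,"y":0,"z":0,"rx":0,"ry":0,"rz":0,"hand":0.01}

```text
time: 9.6
tool_pos: [0.5491, 0.1862, 0.0859]
ee_rot: [-1.57, -0.002, -0.34]
wrist_force: [-1.3, 2.0, 4.8]
width: 0.0209
```

Run:
```python
from h import *
w=take('wrist','w10'); o=robot.get_obs(); print(o['time'],o['tool_pos'],o['ee_rot'],o['width'],o['wrist_force'])
crop('w10',230,200,330,300,6,'c16')
```

```text
9.65 [0.54912392 0.18615352 0.08578317] [-1.56968811 -0.00167448 -0.33988266] 0.021181669595175253 [-1.31537643  1.15691496  5.83978238]
```

View pics/c16.png

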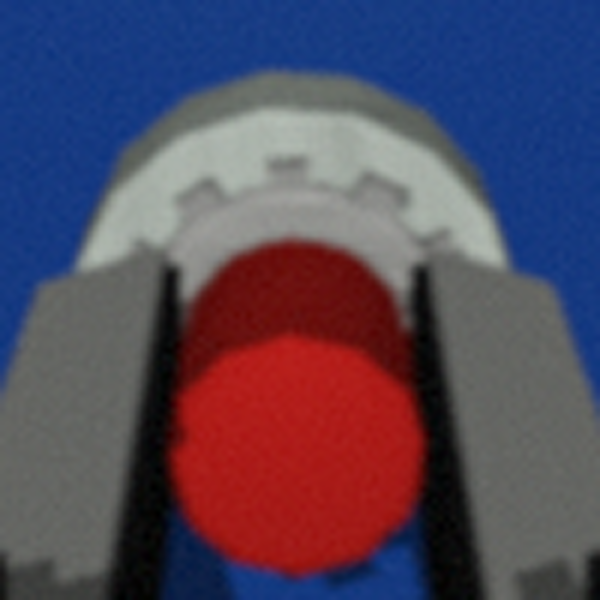

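The cap moves down with the grip and isn't slipping. By my estimate there are about 3 mm to go.

Call:
play_rows:
  steps:
    - {"x":0,"y":0.0002,"z":-0.0015,"rx":0,"ry":0,"rz":0,"hand":0.01}
    - {"x":0,"y":0,"z":-0.0015,"rx":0,"ry":0,"rz":0,"hand":0.01}
    - {"x":0,"y":0,"z":-0.001,"rx":0,"ry":0,"rz":0,"hand":0.01}
    - {"x":0,"y":0,"z":0,"rx":0,"ry":0,"rz":0,"hand":0.01}

```text
time: 10.15
tool_pos: [0.5492, 0.1862, 0.0829]
ee_rot: [-1.57, -0.002, -0.34]
wrist_force: [-2.4, -0.1, 9.7]
width: 0.021
```

Call:
play_rows:
  steps:
    - {"x":0,"y":0,"z":-0.001,"rx":0,"ry":0,"rz":0,"hand":0.01}
    - {"x":0,"y":0,"z":-0.001,"rx":0,"ry":0,"rz":0,"hand":0.01}
    - {"x":0,"y":0,"z":0,"rx":0,"ry":0,"rz":0,"hand":0.01}

```text
time: 10.52
tool_pos: [0.5492, 0.1862, 0.0829]
ee_rot: [-1.569, -0.003, -0.34]
wrist_force: [-5.9, 0.0, 15.4]
width: 0.0211
```

Run:
```python
from h import *
w=take('wrist','w11'); take('scene','s11'); o=robot.get_obs(); print(o['time'],o['tool_pos'],o['ee_rot'],o['width'],o['wrist_force'])
crop('w11',230,200,330,300,6,'c17');crop('s11',290,130,390,205,8,'c18')
```

```text
10.625 [0.54923843 0.18622833 0.08291595] [-1.56937488 -0.00288612 -0.33990681] 0.02120789548832286 [-5.27790108 -0.58633258 16.42210777]
```

View pics/c17.png

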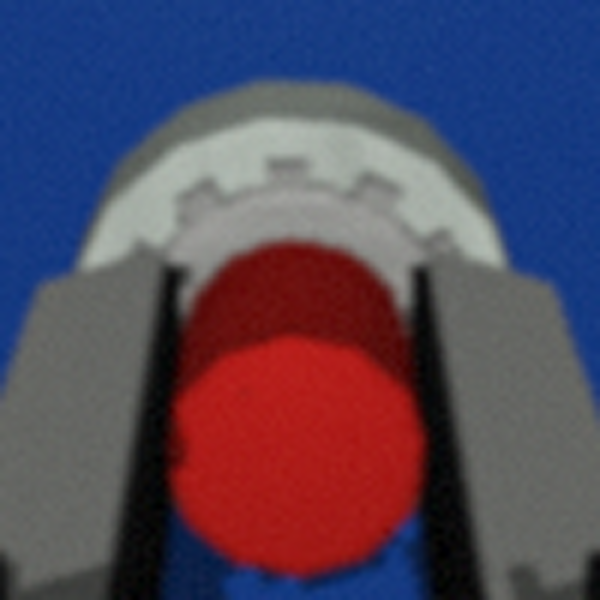

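View pics/c18.png

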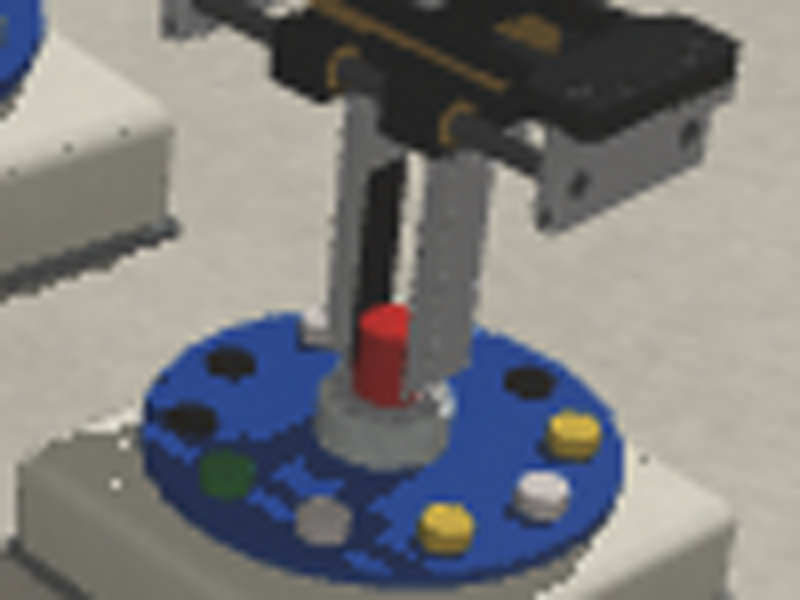

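The TCP stopped rigidly at 0.0829, so the underside is at 0.0748, which is the hub level. The force rose to 16 N with no further travel, and both pictures show the flange on the hub. I'll press once more, unload and open.

Call:
play_rows:
  steps:
    - {"x":0,"y":0,"z":-0.001,"rx":0,"ry":0,"rz":0,"hand":0.01}
    - {"x":0,"y":0,"z":0,"rx":0,"ry":0,"rz":0,"hand":0.01}
    - {"x":0,"y":0,"z":0.002,"rx":0,"ry":0,"rz":0,"hand":0.01}
    - {"x":0,"y":0,"z":0.0015,"rx":0,"ry":0,"rz":0,"hand":0.02}
    - {"x":0,"y":0,"z":0,"rx":0,"ry":0,"rz":0,"hand":0.03}
    - {"x":0,"y":0,"z":0,"rx":0,"ry":0,"rz":0,"hand":0.045}
    - {"x":0,"y":0,"z":0,"rx":0,"ry":0,"rz":0,"hand":0.05}
    - {"x":0,"y":0,"z":0,"rx":0,"ry":0,"rz":0,"hand":0.05}

```text
time: 11.62
tool_pos: [0.5484, 0.186, 0.0804]
ee_rot: [-1.571, 0.001, -0.34]
wrist_force: [-0.9, -0.9, 0.0]
width: 0.0497
```

Call:
play_rows:
  steps:
    - {"x":0,"y":0,"z":0.01,"rx":0,"ry":0,"rz":0,"hand":0.05}
    - {"x":0,"y":0,"z":0.02,"rx":0,"ry":0,"rz":0,"hand":0.05}
    - {"x":0,"y":0,"z":0.03,"rx":0,"ry":0,"rz":0,"hand":0.05}
    - {"x":-0.01,"y":-0.03,"z":0.03,"rx":0,"ry":0,"rz":0,"hand":0.05}
    - {"x":-0.01,"y":-0.03,"z":0,"rx":0,"ry":0,"rz":0,"hand":0.05}
    - {"x":0,"y":0,"z":0,"rx":0,"ry":0,"rz":0,"hand":0.05}
    - {"x":0,"y":0,"z":0,"rx":0,"ry":0,"rz":0,"hand":0.05}

```text
time: 12.5
tool_pos: [0.5287, 0.1266, 0.1712]
ee_rot: [-1.57, -0.0, -0.34]
wrist_force: [0.4, -0.3, -0.4]
width: 0.05
```

Run:
```python
from h import *
w=take('wrist','w12'); take('scene','s12'); take('side','d12'); o=robot.get_obs(); print(o['time'],o['tool_pos'],o['ee_rot'],o['width'],o['wrist_force'])
crop('w12',230,90,330,190,6,'c19');crop('s12',290,130,390,205,8,'c20');crop('d12',165,220,285,310,6.5,'c21')
```

```text
12.65 [0.52859466 0.12692533 0.1705657 ] [-1.57091501e+00  7.19730334e-04 -3.38948173e-01] 0.049914239397540666 [-0.12399999 -0.1932788   0.32022836]
```

View pics/c19.png

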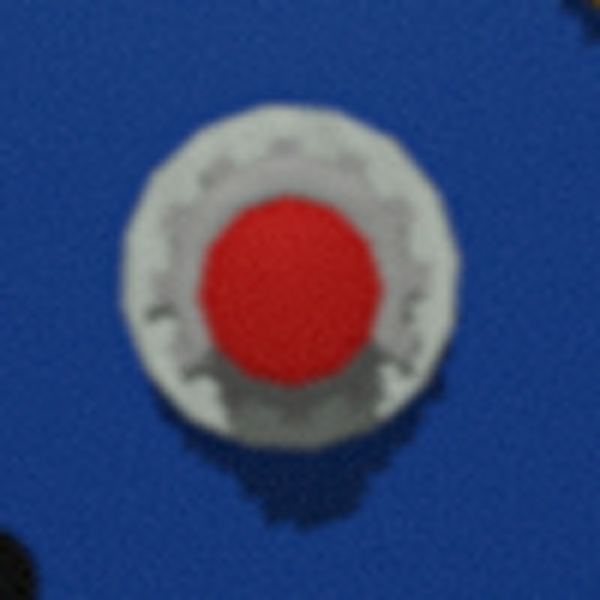

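View pics/c20.png

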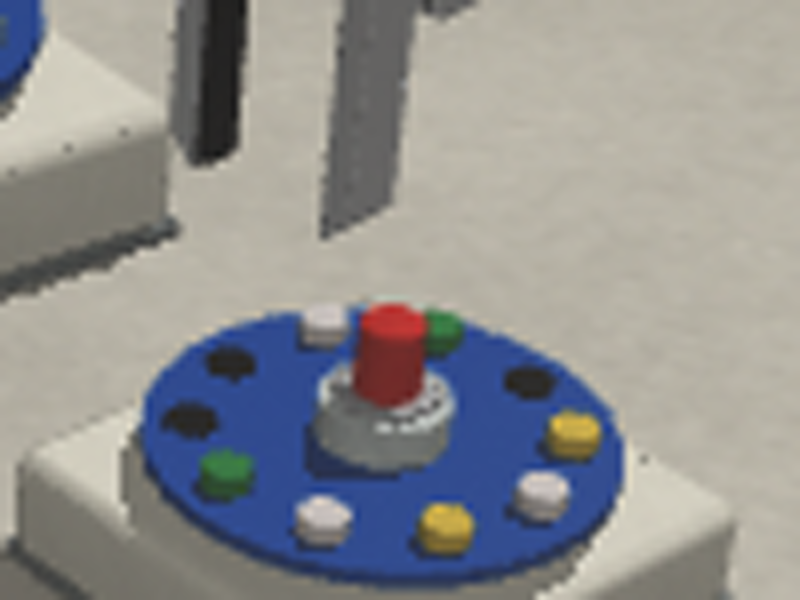

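View pics/s12.png

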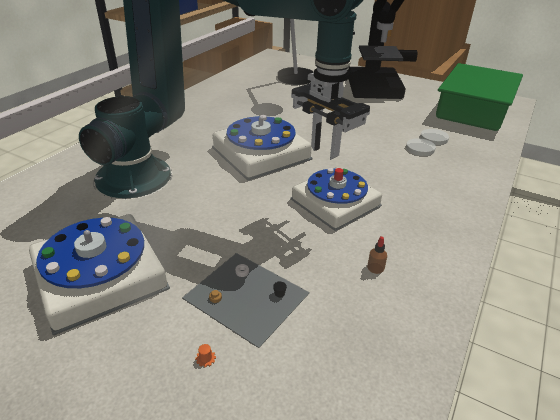

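Run:
```python
from h import *
w=load('w12');s=load('s12')
c=((291+.5)/6-.5+230,(291+.5)/6-.5+90); e=((393+.5)/8-.5+290,(320+.5)/8-.5+130)
print(pt(w,*c),atz(w,*c,.1035),pt(s,*e),tri((w,*c),(s,*e)))
r=w['range_z']; T=np.array(w['T'])
R=3; P=[pt(w,c[0]+i,c[1]+j) for i in range(-9,10) for j in range(-9,10)]
P=np.array(P);A=np.c_[P[:,:2],np.ones(len(P))];k=np.linalg.lstsq(A,P[:,2],rcond=None)[0]
print('median top z',np.median(P[:,2]),'slope',k[:2]); 
H=np.array([pt(w,u,v) for u,v in [(253,135),(304,135),(262,115),(300,118)]]);print('hub z',H[:,2])
F=np.array([pt(w,u,v) for u,v in [(261.5,139),(278,119.5),(296,139)]]);print('flange z',F[:,2])
```

```text
[0.54888011 0.18517043 0.1027756 ] [0.54889365 0.18520512 0.1035    ] [0.54989422 0.17974799 0.10651005] (array([0.54843998, 0.18503421, 0.10320132]), [np.float64(0.0004744071048199524), np.float64(0.0004744071048198325)])
median top z 0.1030510241125149 slope [0.00045857 0.00417214]
hub z [0.07484994 0.0740668  0.07406681 0.05934267]
flange z [0.10165269 0.07796607 0.0765633 ]
```

The cap top is at z 0.103 and the hub at about 0.0743, so the cap stands 28.5–29 mm above the hub, which is fully home. It is centred at (0.5489, 0.1852) with a tilt of about 0.004 rad. I'm handing in.

```bash
python3 -c "
from bench import workorder; print(workorder.close_job())"
```

```text
the job is handed in; nothing more can be done
None
```

I set the red push cap on the spindle of the smallest rotator, pressed it home onto the hub, released it, and handed the job in. No verdict was reported. The robot clock read 12.65 s at the last check.

- **Pressing:** the push took about 5–6 N on the way down. The arm then stopped rigidly at hub height, and the force rose to 16 N with no further travel. I pressed once more, then unloaded and opened the fingers.
- **Seating:** wrist-camera depth puts the cap top at z = 0.103 m and the hub top at about 0.0743 m. The difference is about 28.7 mm against a cap height of 28.5 mm, so the flange is on the hub.
- **Position and tilt:** the cap is within 1 mm of the measured spindle axis, with a tilt of about 0.004 rad.
- **Surroundings:** the gripper is clear of everything. The dropper, nut, bung, spacer and orange look-alike appear unmoved in the last scene picture; I checked those by eye, not by measurement.

**Disagreements:**
- The scene and side cameras differed by 2–6 mm when read singly, so I used the wrist camera for the final alignment.
- One depth reading each on the flange and on the hub hit the wrong surface (the cap barrel and the rotor disc), and I ignored both.

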